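# Load a butter stick past the spring flap of a portioning channel

## Robot

A 6-joint arm with a two-finger parallel gripper is mounted at the origin on a cart in front of the work surface, level with it; the furniture and walls round the work are solid. World frame = base frame: x ahead of the robot, y to its left, z up, the work surface at z = 0. Lengths are in mm, angles in rad, forces in N, time in s.
With the tool pointing down it reaches from about 300 to 775 mm from the base axis. Payload 14.6 kg.
Tool frame: the origin (TCP) lies midway between the tips of the shut fingers; the grasp point (between the pads) lies 19 mm behind it (ctrl.tcp_to_grasp is the distance from the TCP to the grasp point, in mm); z points along the fingers, y is the direction in which the jaws open and shut (so a half turn about z gives the same grasp; the last joint's range is limited). The gripper opens to 85 mm and grips with 20 to 120 N. Pads are 22 mm wide; open, the fingers measure 114 mm over their backs; the gripper's body (76 mm by 85 mm) begins 54 mm behind the grasp point. The pads swing forward as they close: fully open they stand 13 mm farther back than shut.
Start: joints at [1.116, 0.3, 1.521, -0, 1.321, -0.067], TCP at [207.981, 509.15, 231.281] pointing down, gripper open.
Joint ranges: [-3.03, 3.03], [-0.79, 2.21], [0.23, 2.52], [-1.04, 4.18], [0, 3.07], [-2.55, 2.55]. Speed limits (rad/s): [2.22, 2.22, 2.57, 3.14, 3.14, 3.14].

## Interface

Orientations are given as a 3x3 rotation matrix whose columns are the frame's x, y, z axes.
In Python, from plant import ctrl gives the robot as it stands.
- The arm moves only by the shell command python3 -m inch 'ROWS' [FORCE]. ROWS is JSON, a list that holds one entry, the list of rows, each a list of 7 numbers: the shift along the tool's x, y, z in m, then the turn, a rotation vector about the tool's x, y, z in rad, then the finger opening in m, from 0 to 0.0854. In form: [[[tx, ty, tz, ax, ay, az, gripper], ...]]. A call has 1 to 5 rows; each row shifts and turns the commanded pose from where the row before left it, along the tool's axes as they then stand; what a row does not reach is not made up. A row lasts 1/10 s, in which the tool goes at most 50 mm and 8.59 degrees, less where a joint would pass 70% of its speed; a pose out of reach is approached as far as the arm can. A call with a gripper value outside its range is refused whole. The fingers move at their own pace and stop on an object; FORCE is the grip in N (left out, the last holds). Time passes only in rows, so rows that do not move let the fingers close. It gives the time, the measured TCP pose, the force and the opening at its end, in the units of the state.
- ctrl.state(): the state, without advancing time (a new reading comes with each control period).
- ctrl.capture(name): name is "scene" or "top"; returns a dict with "frame" (400x640x3 uint8, red, green, blue), "vertical_fov" (degrees; the focal length in pixels is half the picture's height over the tangent of half this angle, whatever the lens; pixels are square), "cx", "cy" (the principal point, pixels), "k1" (the pictures are not rectified: a ray, as slopes to the right and down, at radius r is drawn at 1 + k1 r^2 times it, then the intrinsics apply), "R" (3x3) and "t" (3): a world point X has camera coordinates R X + t. Camera axes: x right, y down, z forward; pixel columns grow to the right and rows downward; lengths in mm; the calibration is good to about 2 mm. A picture is of the moment at which its call begins. There is no depth.
- ctrl.finish_job(): hands the job in, once; it reports no verdict.
The state is a dict: "t": time; "qpos": joint angles; "dq": joint speeds; "joint_torque": joint torques, N m; "eef_pos": TCP position; "ee_rot": TCP orientation; "contact_force": force on the tool from outside, world axes, zero at the start; "moment": the same for the moment, N m; "finger_gap": finger opening in mm.
Only numpy, scipy, OpenCV 4.12 (cv2) and the standard library are available. Lean on these libraries where they do the work, as an engineer would, in place of code of your own. Each camera call takes 0.05 s, during which the arm holds its last target. There are 200 camera calls.

## Task

Load the butter stick into the white portioning channel: slide it in lengthwise along the channel from the open mouth, so that its nose folds the blue spring flap down and the stick itself holds the flap down as it passes. Keep sliding until you feel it meet the red sprung stop plate, press the plate back gently about 7 mm for a moment (never as far as 12 mm), with the flap sprung up again behind the stick, then let go. Leave the stick lying flat between the rails and still touching the plate, the flap upright, and do not disturb the other things on the worktop.

Things in the scene. Friction and masses are not known exactly. Their poses are not given: they have to be found in the camera images.
- butter_mid (a point): Centre of the loose wrapped butter stick (white and green), 33 mm wide, 120 mm long, 32 mm high, about 0.11 kg, lying on the worktop. y axis along its length, x across, z up; either end may go first. Grip it across its width near mid-length, by the upper half: in the channel the rails reach 8 mm up its sides, so keep the fingertips 10 mm or more above its underside.
- loader: White portioning channel, base 291 x 68 mm, fixed to the worktop. Origin on the worktop on its centre line; x points along the channel from mouth inward, y across, z up. Its floor is 5 mm above the worktop. Two aluminium rails (6 mm thick, tops 13 mm above the worktop) leave 38 mm between them (2 mm spare each side of the stick). Open above, so a gripper can travel along over the rails.
- mouth (a point): Middle of the channel's open mouth edge, on the floor, at x = -0.135 of the loader; same axes. From here the rails narrow from about 47 mm to 38 mm apart over the first 35 mm.
- stop_front (a point): Where the stop plate's face would rest if set nearest the mouth: x = +0.070, 20 mm above the worktop. A grey clamp block (66 mm wide, knob top 47 mm high, 18 mm behind the plate) carries the red plate (32 mm wide, 7 to 33 mm above the worktop) and is set anew each time: the face at rest really lies 0 to 40 mm farther in (+x) than this point. Find it by feel.
- flap (a joint): Angle of the blue spring flap (35 mm wide, 4 mm thick, top 25 mm above the worktop, hinge at x = -0.080 of the loader, 3 mm up). 0 = upright, shut; it folds only inward (+x), to 1.57 rad = flush with the floor. A light spring (under 2 N at its edge) raises it when nothing lies on it: it is clear of the stick once the stick's middle is beyond x = +0.006.
- plate (a joint): How far the red stop plate is pushed back (+x), m; 0 = at rest, 0.014 = end of travel. Spring of 1 N per mm (7 N at 7 mm), damped (1 N more at 12 mm/s); rubbing on floor and rails adds some 2 to 4 N to the push felt, so some 9 N of push is right. On release the plate eases the stick back slowly until the stick's friction on the floor holds it.
- nutmeg: Bystander: small spice jar with a red cap, 38 mm wide, 66 mm high; origin at its underside.
- cornflour: Bystander: yellow drum with a white lid, 75 mm wide, 96 mm high; origin at its underside.
- cutter_ring_2: Bystander: small fluted metal cutter ring, 56 mm wide, 30 mm high; origin at its underside.

How it is judged:
By the outcome, as a careful person would: the job done as asked, in the order asked, and still so for the second after the job is handed in, with the robot touching nothing.
It also fails if it takes over 54 s, if anything falls off the work surface, if the arm or the gripper's body presses on something with over 40 N, if the wrist force passes 120 N, or if a joint passes its speed limit or range.

## Working session

There is one attempt and no reset: what is moved stays moved. The work goes in short steps, Python scripts to look and compute and a shell command to move; the robot and the scene stay as the last step left them, time stands still between calls to the robot, and variables do not carry over. Pictures are saved under pics/ and viewed, about 8 in all and at most 12, crops included, and the job is handed in when it is done.

```bash
mkdir -p pics; ls
cat > h.py <<'E'
import numpy as np, cv2
from plant import ctrl
def cap(n,f):
    c=ctrl.capture(n); cv2.imwrite('pics/'+f+'.png',cv2.cvtColor(c['frame'],cv2.COLOR_RGB2BGR)); np.save('pics/'+f+'.npy',c,allow_pickle=True); return c
def load(f): return np.load('pics/'+f+'.npy',allow_pickle=True).item()
def K(c):
    f=200/np.tan(np.radians(c['vertical_fov'])/2); return np.array([[f,0,c['cx']],[0,f,c['cy']],[0,0,1]]),np.array([c['k1'],0,0,0,0.])
def onplane(c,uv,z):
    k,d=K(c); p=cv2.undistortPointsIter(np.float64(uv).reshape(-1,1,2),k,d,None,None,(3,100,1e-10)).reshape(-1,2)
    R=np.array(c['R']);t=np.array(c['t']); o=-R.T@t; r=np.c_[p,np.ones(len(p))]@R
    return o+r*((z-o[2])/r[:,2])[:,None]
def proj(c,X):
    k,d=K(c); return cv2.projectPoints(np.float64(X).reshape(-1,1,3),cv2.Rodrigues(np.array(c['R']))[0],np.float64(c['t']),k,d)[0].reshape(-1,2)
E
python3 - <<'E'
from h import *
for n in('scene','top'):
    c=cap(n,n+'0'); print(n,{k:v for k,v in c.items() if k!='frame'})
print(ctrl.state())
a=cv2.imread('pics/scene0.png');b=cv2.imread('pics/top0.png')
E
```

```text
pics
scene {'vertical_fov': 54.1461185440973, 'cx': 316.20241775470424, 'cy': 199.52860000877573, 'k1': -0.0547512014884738, 'R': array([[ 0.80192871, -0.59726931,  0.01340602],
       [-0.39677487, -0.54924097, -0.7354618 ],
       [ 0.4466319 ,  0.58446876, -0.67743356]]), 't': array([-523.87626447,  264.96019943,  603.69513506])}
top {'vertical_fov': 42.160324730136935, 'cx': 318.8249017006439, 'cy': 209.5419034535851, 'k1': -0.01526848240740148, 'R': array([[ 1.73246355e-02, -9.99846273e-01,  2.69933932e-03],
       [-9.94545518e-01, -1.75103850e-02, -1.02823143e-01],
       [ 1.02854603e-01, -9.03242358e-04, -9.94695991e-01]]), 't': array([-62.78732719, 641.25255374, 882.70947345])}
{'t': 0.1, 'qpos': array([ 1.11640642e+00,  3.00425064e-01,  1.52151561e+00,  2.03079889e-05,
        1.32071740e+00, -6.65996192e-02]), 'dq': array([ 1.08391908e-03, -5.46970374e-04, -2.29364962e-03,  5.20770865e-04,
       -2.33997812e-06,  4.00368701e-04]), 'joint_torque': array([ 1.31129516e-03, -5.44382036e+01, -3.62365222e+01, -7.03533419e-05,
        3.02995977e-03, -8.30134331e-05]), 'eef_pos': array([207.88392261, 508.97085836, 230.77426848]), 'ee_rot': array([[-9.25744980e-01,  3.78148115e-01, -4.85308106e-04],
       [ 3.78148415e-01,  9.25744498e-01, -9.48675424e-04],
       [ 9.05314861e-05, -1.06175000e-03, -9.99999432e-01]]), 'contact_force': array([-0.14080314,  0.80326753,  0.51345755]), 'moment': array([-0.00985859, -0.03281226, -0.02923384]), 'finger_gap': 85.192023883425}
```

View pics/scene0.png

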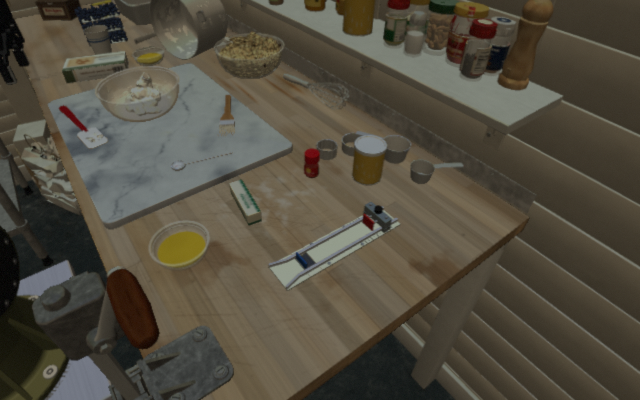

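View pics/top0.png

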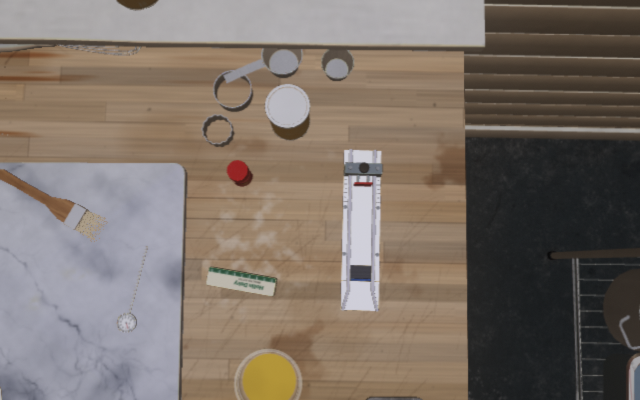

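The scene shows the butter at about (245,200) and the channel from (280,275) to (390,220). In the top view the butter is at (242,281), and the channel runs from its mouth at (361,309) up to the clamp at (363,168), with the flap at (361,272). Next I'll measure them.

Run:
```python
from h import *
c=load('top0'); im=c['frame']; hsv=cv2.cvtColor(im,cv2.COLOR_RGB2HSV)
S=hsv[...,1].astype(int);V=hsv[...,2].astype(int);H=hsv[...,0]
print('wood',hsv[240,300],'butter',hsv[283,240],hsv[271,240],'ch',hsv[230,362],hsv[300,362])
white=((S<45)&(V>110)); green=(H>50)&(H<95)&(S>80)&(V>30)
def rect(m,roi,nm):
    x0,y0,x1,y1=roi; mm=np.zeros(m.shape,np.uint8); mm[y0:y1,x0:x1]=m[y0:y1,x0:x1]
    mm=cv2.morphologyEx(mm,cv2.MORPH_CLOSE,np.ones((5,5)))
    k=max(cv2.findContours(mm,0,2)[0],key=cv2.contourArea); r=cv2.minAreaRect(k); b=cv2.boxPoints(r); print(nm,r,b.tolist()); return b
b=rect(white|green,(195,255,290,305),'butter')
for z in(32,):
    p=onplane(c,b,z); print(p.round(1).tolist(),p.mean(0).round(1))
l=rect(white,(335,140,390,318),'loader'); p=onplane(c,l,5);print(p.round(1).tolist())
print([np.linalg.norm(p[i]-p[(i+1)%4]).round(1) for i in range(4)])
blue=(H>100)&(H<130)&(S>90); f=rect(blue,(335,250,390,300),'flap'); print(onplane(c,f,25).round(1).tolist())
red=((H<8)|(H>172))&(S>120); f=rect(red,(335,160,390,200),'plate'); print(onplane(c,f,33).round(1).tolist())
# crops with gamma
g=lambda a:np.uint8(255*(a/255.)**.6)
A=cv2.resize(g(im[255:305,195:290]),None,fx=6,fy=6,interpolation=2)
B=cv2.rotate(cv2.resize(g(im[145:315,332:392]),None,fx=4,fy=4,interpolation=2),cv2.ROTATE_90_CLOCKWISE)
o=np.zeros((545,690,3),np.uint8); o[:300,:570]=A; o[302:542,:680]=B
cv2.imwrite('pics/crop1.png',o[...,::-1])
```

```text
wood [ 15  81 148] butter [ 67  46 121] [20 65 86] ch [120  11 217] [123  12 216]
butter ((240.55044555664062, 281.3348693847656), (68.27947235107422, 17.60530662536621), 9.865806579589844) [[205.40731811523438, 284.1578063964844], [208.423828125, 266.8128356933594], [275.6935729980469, 278.5119323730469], [272.67706298828125, 295.8569030761719]]
[[508.2, 143.7, 32.0], [538.3, 139.6, 32.0], [520.2, 21.5, 32.0], [490.2, 26.0, 32.0]] [514.2  82.7  32. ]
loader ((360.84637451171875, 229.94873046875), (38.45020294189453, 161.58840942382812), 0.9315567016601562) [[340.31024169921875, 310.4197082519531], [342.9373779296875, 148.85263061523438], [381.38250732421875, 149.47775268554688], [378.75537109375, 311.0448303222656]]
[[464.8, -93.1, 5.0], [758.4, -94.1, 5.0], [758.5, -165.0, 5.0], [464.9, -161.8, 5.0]]
[np.float64(293.5), np.float64(70.9), np.float64(293.6), np.float64(68.7)]
flap ((360.5, 279.5), (1.0, 19.0), 90.0) [[351.0, 279.0], [370.0, 279.0], [370.0, 280.0], [351.0, 280.0]]
[[521.4, -110.3, 25.0], [521.9, -143.7, 25.0], [520.2, -143.7, 25.0], [519.6, -110.3, 25.0]]
plate ((363.0, 183.0), (2.0, 16.0), 90.0) [[355.0, 182.0], [371.0, 182.0], [371.0, 184.0], [355.0, 184.0]]
[[692.6, -115.0, 33.0], [693.1, -143.4, 33.0], [689.5, -143.4, 33.0], [689.0, -115.0, 33.0]]
```

View pics/crop1.png

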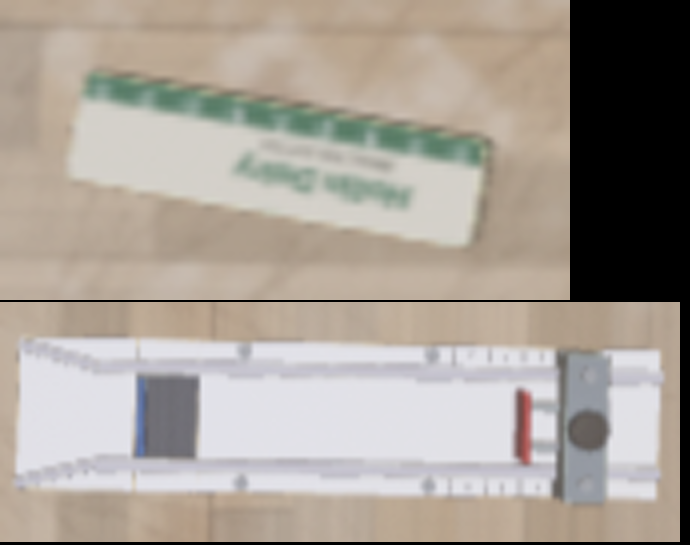

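The crop shows the butter's long axis running slightly clockwise and the rails converging past the mouth. The flap's blue top is at crop x≈140 and the red plate face at x≈517. I'll refine the channel centre line and butter yaw with edge line fits, then move.

Run:
```python
from h import *
c=load('top0'); im=c['frame']; hsv=cv2.cvtColor(im,cv2.COLOR_RGB2HSV); S=hsv[...,1].astype(float)
g=cv2.cvtColor(im,cv2.COLOR_RGB2GRAY).astype(float)
# base edges: saturation crossing, subpixel
def cross(row,i0,i1,th):
    for i in range(i0,i1,1 if i1>i0 else -1):
        j=i+(1 if i1>i0 else -1)
        if row[i]>th>=row[j]: return i+(j-i)*(row[i]-th)/(row[i]-row[j])
for z in (5,):
  L=[];Rr=[]
  for r in list(range(195,262))+list(range(285,305)):
    a=cross(S[r],333,352,45); b=cross(S[r],390,370,45)
    if a: L.append([a,r])
    if b: Rr.append([b,r])
  out=[]
  for e in(L,Rr):
    p=onplane(c,e,z); vx,vy,x0,y0=cv2.fitLine(np.float32(p[:,:2]),cv2.DIST_HUBER,0,.01,.01).ravel()
    res=np.std((p[:,0]-x0)*vy-(p[:,1]-y0)*vx); out.append((vy/vx,y0-vy/vx*x0)); print('edge slope',vy/vx,'y@465',y0+vy/vx*(465-x0),'y@690',y0+vy/vx*(690-x0),res)
  m=np.mean(out,0); print('centre y at 400,465,600,630:',[m[0]*x+m[1] for x in(400,465,600,630)],'slope',m[0])
# mouth & far end
for nm,a,b in(('mouth',322,300),('far',140,158)):
  P=[[u,cross(S[:,u],a,b,45)] for u in range(350,373,2)]; P=[p for p in P if p[1]]
  print(nm,onplane(c,P,5)[:,0].round(1))
# butter edges
H=hsv[...,0];V=hsv[...,2]
m=(((S<58)&(V>100))|((H>40)&(H<100)&(S>50)))
m=m.astype(np.uint8); q=np.zeros_like(m);q[258:302,198:284]=m[258:302,198:284]; q=cv2.morphologyEx(q,2,np.ones((3,3)))
q=cv2.morphologyEx(q,3,np.ones((7,7)))
k=max(cv2.findContours(q,0,2)[0],key=cv2.contourArea); P=onplane(c,k.reshape(-1,2),32)[:,:2]
print('butter world minrect',cv2.minAreaRect(np.float32(P)))
```

```text
edge slope -0.00802668 y@465 -92.52151 y@690 -94.327515 0.4142727700302368
edge slope -0.010712182 y@465 -161.57922 y@690 -163.98946 0.3829062206829112
centre y at 400,465,600,630: [np.float32(-126.441345), np.float32(-127.05036), np.float32(-128.31523), np.float32(-128.59631)] slope -0.009369431
mouth [466.4 466.3 466.3 466.3 466.3 466.2 465.3 465.2 465.3 465.3 465.  465.1]
far [759.6 759.1 758.  758.1 758.2 758.  757.9 757.9 758.  758.  757.4 756.8]
butter world minrect ((525.6823120117188, 86.36164093017578), (131.75387573242188, 52.080501556396484), 81.14053344726562)
```

```bash
python3 -m inch '[[[-0.0404,-0.0253,0,0,0,0,0.0854],[-0.0404,-0.0253,0,0,0,0,0.0854],[-0.0404,-0.0253,0,0,0,0,0.0854],[-0.0404,-0.0253,0,0,0,0,0.0854],[-0.0404,-0.0253,0,0,0,0,0.0854]]]' 60
python3 -m inch '[[[-0.0404,-0.0253,0,0,0,0,0.0854],[-0.0404,-0.0253,0,0,0,0,0.0854],[-0.0404,-0.0253,0,0,0,0,0.0854],[-0.0404,-0.0253,0,0,0,0,0.0854],[-0.0404,-0.0253,0,0,0,0,0.0854]]]'
python3 -m inch '[[[-0.0404,-0.0253,0,0,0,0.1483,0.0854],[0,0,0,0,0,0.1483,0.0854],[0,0,0,0,0,0.1483,0.0854],[0,0,0,0,0,0.1483,0.0854],[0,0,0,0,0,0.1483,0.0854]]]'
python3 -m inch '[[[0,0,0.02,0,0,0.1483,0.0854],[0,0,0.02,0,0,0.1483,0.0854],[0,0,0.02,0,0,0.1483,0.0854],[0,0,0.02,0,0,0.1483,0.0854],[0,0,0,0,0,0,0.0854]]]'
```

```text
t: 0.6
eef_pos: [347.8, 313.9, 231.2]
ee_rot: [[-0.926, 0.378, -0.0], [0.378, 0.926, -0.0], [0.0, -0.0, -1.0]]
contact_force: [0.8, 1.1, 0.1]
finger_gap: 85.5
t: 1.1
eef_pos: [487.0, 120.3, 231.2]
ee_rot: [[-0.926, 0.378, -0.0], [0.378, 0.926, 0.0], [0.0, -0.0, -1.0]]
contact_force: [-0.3, 0.0, -0.2]
finger_gap: 84.9
t: 1.6
eef_pos: [514.1, 83.3, 230.9]
ee_rot: [[-0.421, 0.907, -0.001], [0.907, 0.421, -0.0], [0.0, -0.001, -1.0]]
contact_force: [-0.4, 0.6, -0.3]
finger_gap: 85.3
t: 2.1
eef_pos: [512.9, 83.3, 148.8]
ee_rot: [[0.154, 0.988, -0.005], [0.988, -0.154, -0.0], [-0.001, -0.005, -1.0]]
contact_force: [0.0, -0.6, 0.5]
finger_gap: 85.2
```

```bash
python3 -m inch '[[[0,0,0.03,0,0,0,0.0854],[0,0,0.03,0,0,0,0.0854],[0,0,0.03,0,0,0,0.0854],[0,0,0.01,0,0,0,0.0854],[0,0,0,0,0,0,0.0854]]]'
python3 - <<'E'
from h import *
s=ctrl.state();print(s['eef_pos'],s['ee_rot'][:,2],s['contact_force'])
a=cap('scene','s1')['frame'][130:260,160:330];b=cap('top','t1')['frame'][220:340,170:310]
g=lambda a:np.uint8(255*(a/255.)**.6)
o=np.zeros((520,780,3),np.uint8)
A=cv2.resize(g(a),(390,298));B=cv2.resize(g(b),(385,330));o[:298,:390]=A;o[:330,392:777]=B
cv2.imwrite('pics/crop2.png',o[:335,:,::-1])
E
```

```text
t: 2.6
eef_pos: [514.0, 83.4, 51.1]
ee_rot: [[0.149, 0.989, -0.001], [0.989, -0.149, -0.0], [-0.0, -0.001, -1.0]]
contact_force: [-0.1, 0.5, 0.2]
finger_gap: 85.5
[513.9949303   83.43268469  51.11200068] [-1.48634992e-03 -1.47528441e-04 -9.99998884e-01] [-0.05805385  0.54613658  0.18316212]
```

View pics/crop2.png

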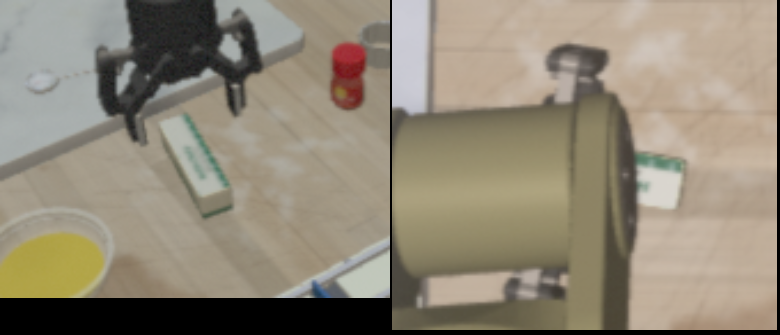

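The scene crop shows the jaws straddling the butter, with fingertips at (137,135) and (238,110) and the stick's middle near (195,165). I'll check the butter centre against this view before descending.

```bash
python3 - <<'E'
from h import *
c=load('scene0'); u=np.array([.149,.989]);n=np.array([.989,-.149]); 
X=[[*(np.array([514,83])+a*60*u+b*16.5*n),32] for a,b in((0,0),(1,1),(1,-1),(-1,-1),(-1,1))]
p=proj(c,X); print(((p-[160,130])*2.294).round(0).tolist())
E
python3 -m inch '[[[0,0,0.02,0,0,0,0.0854],[0,0,0.015,0,0,0,0.0854],[0,0,0.005,0,0,0,0.0854],[0,0,0,0,0,0,0.0854]]]'
```

```text
[[191.0, 151.0], [186.0, 111.0], [154.0, 120.0], [197.0, 196.0], [230.0, 184.0]]
t: 3.1
eef_pos: [514.5, 83.5, 12.0]
ee_rot: [[0.151, 0.989, 0.001], [0.989, -0.151, 0.0], [0.0, 0.001, -1.0]]
contact_force: [0.1, 0.2, 0.6]
finger_gap: 85.4
```

```bash
python3 -m inch '[[[0,0,0.001,0,0,0,0.06],[0,0,0,0,0,0,0.04],[0,0,0,0,0,0,0.02],[0,0,0,0,0,0,0.02],[0,0,0,0,0,0,0.02]]]' 60
python3 -m inch '[[[0,0,0,0,0,0,0.02],[0,0,0,0,0,0,0.02]]]'
python3 -m inch '[[[0,0,-0.01,0,0,0,0.02],[0,0,-0.02,0,0,0,0.02],[0,0,-0.03,0,0,0,0.02],[0,0,0,0,0,0,0.02],[0,0,0,0,0,0,0.02]]]'
```

```text
t: 3.6
eef_pos: [514.6, 83.5, 11.0]
ee_rot: [[0.151, 0.989, 0.001], [0.989, -0.151, 0.0], [0.0, 0.001, -1.0]]
contact_force: [-0.8, -0.9, 6.5]
finger_gap: 32.1
t: 3.8
eef_pos: [514.6, 83.5, 11.0]
ee_rot: [[0.151, 0.989, 0.001], [0.989, -0.151, 0.0], [0.0, 0.001, -1.0]]
contact_force: [-1.1, -0.6, 4.8]
finger_gap: 32.1
t: 4.3
eef_pos: [514.3, 83.5, 70.9]
ee_rot: [[0.151, 0.989, 0.001], [0.989, -0.151, 0.0], [0.0, 0.001, -1.0]]
contact_force: [0.5, -0.5, -1.0]
finger_gap: 32.0
```

```bash
python3 -m inch '[[[0,0,-0.02,0,0,0,0.02],[-0.0141,-0.0056,-0.02,0,0,0,0.02],[-0.0283,-0.0111,-0.01,0,0,0,0.02],[-0.0283,-0.0111,0,0,0,0,0.02],[-0.0283,-0.0111,0,0,0,0,0.02]]]'
python3 -m inch '[[[-0.0283,-0.0111,0,0,0,0,0.02],[-0.0283,-0.0111,0,0,0,0,0.02],[-0.0283,-0.0111,0,0,0,0,0.02],[-0.0283,-0.0111,0,0,0,0,0.02],[-0.0141,-0.0056,0,0,0,0,0.02]]]'
python3 -m inch '[[[0,0,0,0,0,0.1429,0.02],[0,0,0,0,0,0.1429,0.02],[0,0,0,0,0,0.1429,0.02],[0,0,0,0,0,0.1429,0.02],[0,0,0,0,0,0.1429,0.02]]]'
python3 -m inch '[[[0,0,0,0,0,0.1429,0.02],[0,0,0,0,0,0.1429,0.02],[0,0,0,0,0,0.1429,0.02],[0,0,0,0,0,0.1429,0.02],[0,0,0,0,0,0.1429,0.02]]]'
python3 -m inch '[[[0,0,0.03,0,0,0,0.02],[0,0,0.03,0,0,0,0.02],[0,0,0.01,0,0,0,0.02],[0,0,0,0,0,0,0.02]]]'
python3 - <<'E'
from h import *
s=ctrl.state();print(s['eef_pos'],s['ee_rot'],s['contact_force'])
a=cap('scene','s2')['frame'][180:330,180:400];b=cap('top','t2')['frame'][140:380,250:450]
g=lambda a:np.uint8(255*(a/255.)**.6)
o=np.zeros((560,790,3),np.uint8)
A=cv2.resize(g(a),None,fx=2,fy=2);B=cv2.resize(g(b),None,fx=1.7,fy=1.7);o[:300,:440]=A;o[:B.shape[0],445:445+B.shape[1]]=B
cv2.imwrite('pics/crop3.png',o[:410,:,::-1])
E
```

```text
t: 4.8
eef_pos: [459.6, -9.3, 119.7]
ee_rot: [[0.151, 0.989, -0.001], [0.989, -0.151, 0.0], [-0.0, -0.001, -1.0]]
contact_force: [0.6, 0.0, -1.5]
finger_gap: 32.0
t: 5.3
eef_pos: [390.6, -128.0, 119.5]
ee_rot: [[0.152, 0.988, -0.002], [0.988, -0.152, 0.001], [0.0, -0.002, -1.0]]
contact_force: [0.4, -0.2, -0.3]
finger_gap: 32.0
t: 5.8
eef_pos: [391.5, -126.6, 119.4]
ee_rot: [[0.766, 0.643, -0.002], [0.643, -0.766, 0.001], [-0.001, -0.002, -1.0]]
contact_force: [-0.2, -0.4, -0.8]
finger_gap: 31.9
t: 6.3
eef_pos: [391.6, -126.6, 119.5]
ee_rot: [[1.0, -0.016, -0.002], [-0.016, -1.0, 0.001], [-0.002, -0.001, -1.0]]
contact_force: [0.3, 0.0, -1.4]
finger_gap: 31.8
t: 6.7
eef_pos: [391.2, -126.4, 49.1]
ee_rot: [[1.0, -0.01, -0.003], [-0.01, -1.0, 0.001], [-0.003, -0.001, -1.0]]
contact_force: [0.5, 0.6, -0.6]
finger_gap: 32.2
[ 391.1744416  -126.43416976   49.10521688] [[ 0.99994523 -0.00990708 -0.00337586]
 [-0.00990231 -0.99994995  0.00142889]
 [-0.00338985 -0.00139538 -0.99999328]] [ 0.46366711  0.5909296  -0.64709854]
```

View pics/crop3.png

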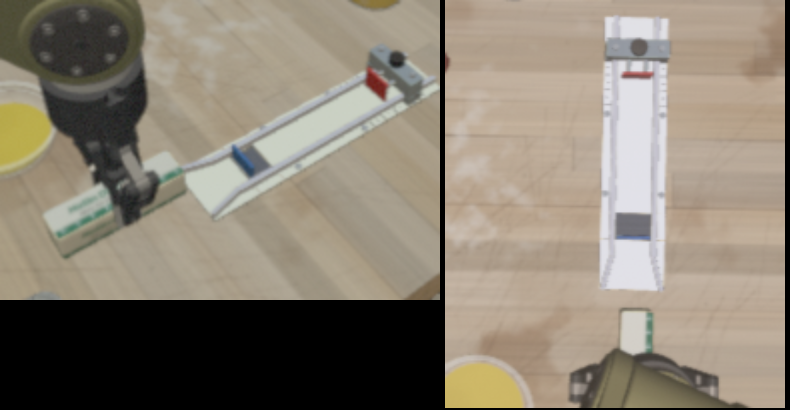

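The crops show the stick held level and aligned with the channel. In the top crop its nose spans x 620–653 at row 310, and the mouth is at row 290. I'll measure the nose centre.

Run:
```python
from h import *
c=load('t2'); im=c['frame']; hsv=cv2.cvtColor(im,cv2.COLOR_RGB2HSV); S=hsv[...,1].astype(int);H=hsv[...,0].astype(int);V=hsv[...,2]
m=((S<50)&(V>90))|((H>45)&(H<95)&(S>45))
for r in (323,326,329,332,335,338,340):
    k=np.flatnonzero(m[r,340:385])+340
    if len(k): p=onplane(c,[[k[0]-.5,r],[k[-1]+.5,r]],70); print(r,k[0],k[-1],p[:,:2].round(1).tolist(),p[:,1].mean().round(1))
for u in (357,362,367):
    k=np.flatnonzero(m[314:340,u]); print(u,onplane(c,[[u,314+k[0]-.5]],70).round(1)[0])
```

```text
323 355 360 [[450.4, -114.0], [450.6, -123.9]] -118.9
326 354 371 [[445.5, -112.4], [446.0, -142.2]] -127.3
329 354 371 [[440.6, -112.4], [441.1, -142.2]] -127.3
332 354 371 [[435.7, -112.5], [436.2, -142.3]] -127.4
335 354 371 [[430.8, -112.5], [431.3, -142.3]] -127.4
338 354 371 [[426.0, -112.6], [426.4, -142.3]] -127.5
340 353 371 [[422.7, -111.0], [423.2, -142.4]] -126.7
357 [ 451.3 -118.1   70. ]
362 [ 449.8 -126.4   70. ]
367 [ 449.9 -134.7   70. ]
```

```bash
python3 -m inch '[[[0,0,0.015,0,0,0,0.02],[0,0,0.012,0,0,0,0.02],[0,0,0.005,0,0,0,0.02],[0,0,0,0,0,0,0.02]]]'
python3 -m inch '[[[0.01,0,0,0,0,0,0.02],[0.01,0,0,0,0,0,0.02],[0.01,0,0,0,0,0,0.02],[0.005,0,0,0,0,0,0.02],[0,0,0,0,0,0,0.02]]]'
```

```text
t: 7.2
eef_pos: [392.3, -126.9, 18.7]
ee_rot: [[1.0, -0.01, 0.0], [-0.01, -1.0, -0.0], [0.0, 0.0, -1.0]]
contact_force: [-0.5, 0.8, -1.1]
finger_gap: 32.0
t: 7.7
eef_pos: [427.8, -127.1, 18.3]
ee_rot: [[1.0, -0.009, 0.0], [-0.009, -1.0, -0.0], [0.0, 0.0, -1.0]]
contact_force: [-0.8, -0.4, -0.8]
finger_gap: 32.1
```

```bash
python3 -m inch '[[[0.005,0,0.001,0,0,0,0.02],[0,0,0.001,0,0,0,0.02],[0,0,0,0,0,0,0.02]]]'
python3 -m inch '[[[0.006,0,0,0,0,0,0.02],[0.006,0,0,0,0,0,0.02],[0.006,0,0,0,0,0,0.02],[0.006,0,0,0,0,0,0.02],[0,0,0,0,0,0,0.02]]]'
```

```text
t: 8.0
eef_pos: [431.9, -127.1, 16.1]
ee_rot: [[1.0, -0.01, -0.0], [-0.01, -1.0, 0.0], [-0.0, -0.0, -1.0]]
contact_force: [-0.7, -0.0, -0.6]
finger_gap: 31.9
t: 8.5
eef_pos: [456.8, -127.5, 16.3]
ee_rot: [[1.0, -0.01, 0.0], [-0.01, -1.0, -0.0], [0.0, 0.0, -1.0]]
contact_force: [0.0, -1.2, -1.3]
finger_gap: 32.1
```

```bash
python3 -m inch '[[[0.006,0,0,0,0,0,0.02],[0.006,0,0,0,0,0,0.02],[0.006,0,0,0,0,0,0.02],[0.006,0,0,0,0,0,0.02],[0,0,0,0,0,0,0.02]]]'
python3 -m inch '[[[0.008,0,0,0,0,0,0.02],[0.008,0,0,0,0,0,0.02],[0.008,0,0,0,0,0,0.02],[0.008,0,0,0,0,0,0.02],[0,0,0,0,0,0,0.02]]]'
python3 - <<'E'
from h import *
b=cap('scene','s3')['frame'][180:310,230:420]
g=np.uint8(255*(b/255.)**.6); cv2.imwrite('pics/crop4.png',cv2.resize(g,None,fx=4,fy=4)[...,::-1])
E
```

```text
t: 9.0
eef_pos: [480.9, -127.7, 16.4]
ee_rot: [[1.0, -0.01, 0.001], [-0.01, -1.0, -0.0], [0.001, 0.0, -1.0]]
contact_force: [0.7, 0.5, 0.2]
finger_gap: 32.1
t: 9.5
eef_pos: [513.2, -128.0, 16.3]
ee_rot: [[1.0, -0.01, 0.001], [-0.01, -1.0, -0.0], [0.001, 0.0, -1.0]]
contact_force: [0.2, 0.8, 0.6]
finger_gap: 32.1
```

View pics/crop4.png

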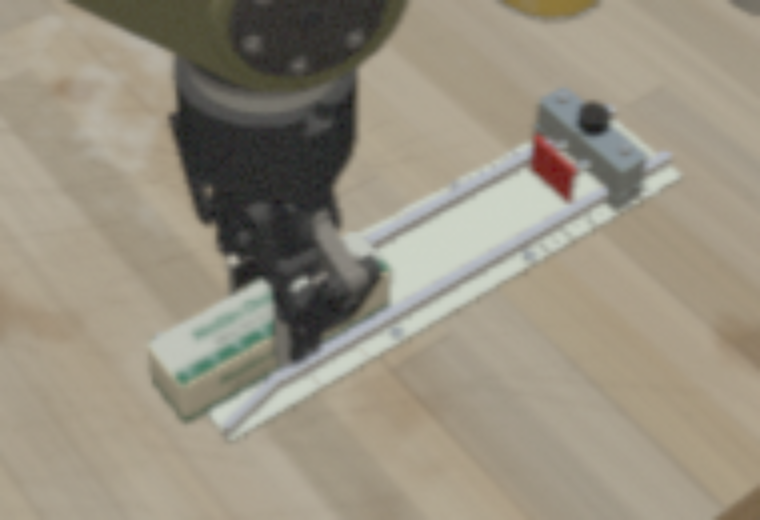

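The crop shows the stick between the rails with its nose at about (385,280), past the flap, which is folded under it. The plate is still clear at (555,165).

```bash
python3 -m inch '[[[0.01,0,0,0,0,0,0.02],[0.01,0,0,0,0,0,0.02],[0.01,0,0,0,0,0,0.02],[0.01,0,0,0,0,0,0.02],[0.01,0,0,0,0,0,0.02]]]'
python3 -m inch '[[[0.01,0,0,0,0,0,0.02],[0.01,0,0,0,0,0,0.02],[0.01,0,0,0,0,0,0.02],[0.01,0,0,0,0,0,0.02],[0.005,0,0,0,0,0,0.02]]]'
python3 -m inch '[[[0.002,0,0,0,0,0,0.02],[0.002,0,0,0,0,0,0.02],[0,0,0,0,0,0,0.02],[0,0,0,0,0,0,0.02]]]'
```

```text
t: 10.05
eef_pos: [563.0, -128.5, 16.2]
ee_rot: [[1.0, -0.01, -0.0], [-0.01, -1.0, 0.0], [-0.0, -0.0, -1.0]]
contact_force: [-0.9, -0.2, 0.7]
finger_gap: 31.9
t: 10.55
eef_pos: [608.0, -128.9, 16.2]
ee_rot: [[1.0, -0.01, 0.0], [-0.01, -1.0, -0.0], [0.0, 0.0, -1.0]]
contact_force: [-1.1, -1.3, 0.1]
finger_gap: 31.9
t: 10.95
eef_pos: [611.0, -129.0, 16.3]
ee_rot: [[1.0, -0.01, 0.0], [-0.01, -1.0, 0.0], [0.0, -0.0, -1.0]]
contact_force: [-1.0, -0.1, -1.1]
finger_gap: 32.3
```

```bash
python3 -m inch '[[[0.001,0,0.0005,0,0,0,0.02],[0.001,0,0,0,0,0,0.02],[0.001,0,0,0,0,0,0.02]]]'
python3 -m inch '[[[0.001,0,0,0,0,0,0.02],[0.001,0,0,0,0,0,0.02],[0.001,0,0,0,0,0,0.02]]]'
python3 -m inch '[[[0.001,0,0,0,0,0,0.02],[0.001,0,0,0,0,0,0.02]]]'
```

```text
t: 11.25
eef_pos: [614.0, -129.1, 16.0]
ee_rot: [[1.0, -0.01, -0.0], [-0.01, -1.0, -0.0], [-0.0, 0.0, -1.0]]
contact_force: [-4.2, 0.3, 4.3]
finger_gap: 31.8
t: 11.55
eef_pos: [617.1, -129.1, 16.0]
ee_rot: [[1.0, -0.01, -0.0], [-0.01, -1.0, -0.0], [-0.0, 0.0, -1.0]]
contact_force: [-4.4, -0.4, 6.2]
finger_gap: 31.9
t: 11.75
eef_pos: [619.1, -129.1, 16.0]
ee_rot: [[1.0, -0.01, -0.0], [-0.01, -1.0, -0.0], [-0.0, 0.0, -1.0]]
contact_force: [-3.4, -0.5, 5.8]
finger_gap: 32.0
```

```bash
python3 -m inch '[[[0.001,0,-0.0003,0,0,0,0.02],[0.001,0,0,0,0,0,0.02]]]'
python3 -m inch '[[[0.001,0,0,0,0,0,0.02],[0.001,0,0,0,0,0,0.02]]]'
python3 -m inch '[[[0.001,0,0,0,0,0,0.02],[0.001,0,0,0,0,0,0.02]]]'
python3 -m inch '[[[0.001,0,0,0,0,0,0.02],[0.001,0,0,0,0,0,0.02]]]'
```

```text
t: 11.95
eef_pos: [621.2, -129.1, 16.0]
ee_rot: [[1.0, -0.01, 0.0], [-0.01, -1.0, -0.0], [0.0, -0.0, -1.0]]
contact_force: [-2.5, -0.0, 2.7]
finger_gap: 32.1
t: 12.15
eef_pos: [623.1, -129.1, 16.0]
ee_rot: [[1.0, -0.01, -0.0], [-0.01, -1.0, 0.0], [-0.0, -0.0, -1.0]]
contact_force: [-1.7, 0.1, 1.5]
finger_gap: 31.9
t: 12.35
eef_pos: [625.1, -129.1, 16.0]
ee_rot: [[1.0, -0.01, 0.0], [-0.01, -1.0, 0.0], [0.0, -0.0, -1.0]]
contact_force: [-1.6, 0.5, 1.9]
finger_gap: 32.0
t: 12.55
eef_pos: [627.1, -129.1, 16.0]
ee_rot: [[1.0, -0.01, -0.0], [-0.01, -1.0, -0.0], [-0.0, 0.0, -1.0]]
contact_force: [-1.4, 0.1, 0.8]
finger_gap: 32.3
```

Baseline rubbing is about 1.5 N. I'll continue one or two rows at a time.

```bash
python3 -m inch '[[[0.001,0,0,0,0,0,0.02],[0.001,0,0,0,0,0,0.02]]]'
python3 -m inch '[[[0.001,0,0,0,0,0,0.02],[0,0,0,0,0,0,0.02]]]'
python3 -m inch '[[[0.001,0,0,0,0,0,0.02],[0,0,0,0,0,0,0.02]]]'
python3 -m inch '[[[0.001,0,0,0,0,0,0.02],[0,0,0,0,0,0,0.02]]]'
```

```text
t: 12.75
eef_pos: [629.1, -129.2, 16.1]
ee_rot: [[1.0, -0.01, -0.0], [-0.01, -1.0, -0.0], [-0.0, 0.0, -1.0]]
contact_force: [-0.7, 0.1, 2.0]
finger_gap: 31.9
t: 12.95
eef_pos: [630.2, -129.1, 16.0]
ee_rot: [[1.0, -0.01, 0.0], [-0.01, -1.0, -0.0], [0.0, 0.0, -1.0]]
contact_force: [-1.4, 0.2, 1.0]
finger_gap: 31.9
t: 13.15
eef_pos: [631.0, -129.1, 16.0]
ee_rot: [[1.0, -0.01, -0.0], [-0.01, -1.0, 0.0], [-0.0, -0.0, -1.0]]
contact_force: [-3.7, 0.9, 2.0]
finger_gap: 31.9
t: 13.35
eef_pos: [632.0, -129.2, 16.1]
ee_rot: [[1.0, -0.01, -0.0], [-0.01, -1.0, -0.0], [-0.0, 0.0, -1.0]]
contact_force: [-3.3, -0.8, 1.6]
finger_gap: 32.0
```

```bash
python3 -m inch '[[[0.001,0,0,0,0,0,0.02],[0,0,0,0,0,0,0.02]]]'
python3 -m inch '[[[0.001,0,0,0,0,0,0.02],[0,0,0,0,0,0,0.02]]]'
python3 -m inch '[[[0,0,0,0,0,0,0.02]]]'
python3 - <<'E'
from h import *
b=cap('scene','s4')['frame'][180:310,230:420]
c=cap('top','t4')
print(ctrl.state()['contact_force'])
g=np.uint8(255*(b/255.)**.6); cv2.imwrite('pics/crop5.png',cv2.resize(g,None,fx=4,fy=4)[...,::-1])
E
```

```text
t: 13.55
eef_pos: [633.0, -129.2, 16.0]
ee_rot: [[1.0, -0.01, -0.0], [-0.01, -1.0, 0.0], [-0.0, -0.0, -1.0]]
contact_force: [-4.3, -0.3, 2.6]
finger_gap: 32.5
t: 13.75
eef_pos: [633.9, -129.2, 16.0]
ee_rot: [[1.0, -0.01, -0.001], [-0.01, -1.0, 0.0], [-0.001, -0.0, -1.0]]
contact_force: [-5.5, 0.4, 3.3]
finger_gap: 32.1
t: 13.85
eef_pos: [633.9, -129.2, 16.1]
ee_rot: [[1.0, -0.01, -0.0], [-0.01, -1.0, 0.0], [-0.0, -0.0, -1.0]]
contact_force: [-5.5, -0.2, 3.2]
finger_gap: 32.0
[-4.85424553  0.21152193  3.44539089]
```

View pics/crop5.png

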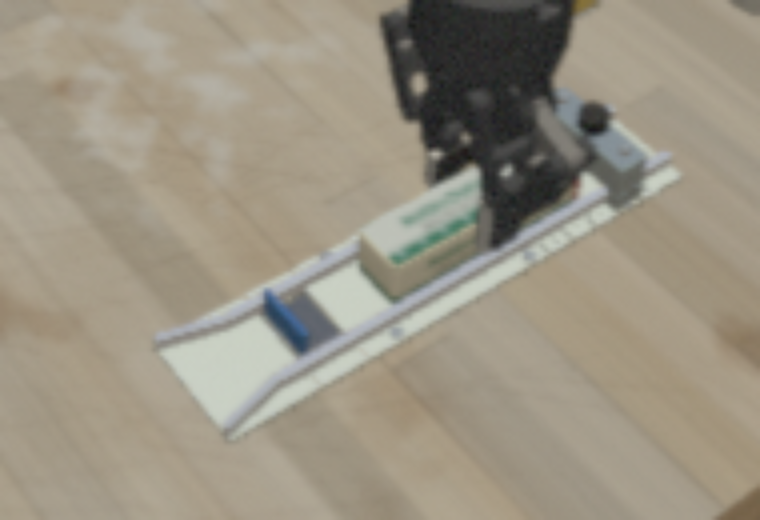

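The flap is upright at (285,320) behind the stick, and the nose is on the plate. The force rises about 1 N/mm, putting contact at x≈630, so I'll press to about 637.

```bash
python3 -m inch '[[[0.001,0,0,0,0,0,0.02],[0,0,0,0,0,0,0.02]]]'
python3 -m inch '[[[0.001,0,0,0,0,0,0.02],[0,0,0,0,0,0,0.02]]]'
python3 -m inch '[[[0.001,0,0,0,0,0,0.02],[0,0,0,0,0,0,0.02]]]'
python3 -m inch '[[[0,0,0,0,0,0,0.02]]]'
```

```text
t: 14.15
eef_pos: [634.8, -129.2, 16.0]
ee_rot: [[1.0, -0.01, -0.001], [-0.01, -1.0, 0.0], [-0.001, -0.0, -1.0]]
contact_force: [-5.8, 0.5, 3.3]
finger_gap: 31.9
t: 14.35
eef_pos: [635.7, -129.2, 16.0]
ee_rot: [[1.0, -0.01, -0.001], [-0.01, -1.0, 0.0], [-0.001, -0.0, -1.0]]
contact_force: [-7.3, -0.2, 4.7]
finger_gap: 31.9
t: 14.55
eef_pos: [636.6, -129.2, 16.0]
ee_rot: [[1.0, -0.01, -0.001], [-0.01, -1.0, 0.0], [-0.001, -0.0, -1.0]]
contact_force: [-8.4, -0.3, 4.6]
finger_gap: 31.9
t: 14.65
eef_pos: [636.6, -129.2, 16.0]
ee_rot: [[1.0, -0.01, -0.001], [-0.01, -1.0, 0.0], [-0.001, -0.0, -1.0]]
contact_force: [-8.2, 0.7, 4.0]
finger_gap: 32.1
```

```bash
python3 -m inch '[[[0.001,0,0,0,0,0,0.02],[0,0,0,0,0,0,0.02],[0,0,0,0,0,0,0.02]]]'
python3 - <<'E'
from h import *
r=lambda a:((a[...,0]>1.0*70)&(a[...,0]>2.0*a[...,1]))
for f,n in(('t4','top'),):
    c=load('top0');d=cap('top','t5')
    for q in(c,load('t4'),d):
        m=r(q['frame'].astype(int))[150:200,345:380]; y,x=np.nonzero(m); print(len(y),y.min()+150 if len(y) else None,y.mean()+150)
print(ctrl.state()['contact_force'],ctrl.state()['eef_pos'])
E
```

```text
t: 14.95
eef_pos: [637.5, -129.2, 16.0]
ee_rot: [[1.0, -0.01, -0.002], [-0.01, -1.0, 0.0], [-0.002, -0.0, -1.0]]
contact_force: [-9.5, -0.0, 5.3]
finger_gap: 31.7
35 182 183.4
0 None nan
0 None nan
[-8.7134082   0.51612166  4.908453  ] [ 637.51074508 -129.23799963   16.02354227]<stdin>:6: RuntimeWarning: Mean of empty slice.
  ret = ret.dtype.type(ret / rcount)
```

```bash
python3 -m inch '[[[0,0,0,0,0,0,0.036],[0,0,0,0,0,0,0.045],[0,0,0,0,0,0,0.055],[0,0,0,0,0,0,0.055],[0,0,0,0,0,0,0.055]]]'
python3 -m inch '[[[0,0,0,0,0,0,0.055],[0,0,0,0,0,0,0.055],[0,0,-0.005,0,0,0,0.055],[0,0,-0.01,0,0,0,0.055],[0,0,-0.02,0,0,0,0.055]]]'
python3 -m inch '[[[0,0,-0.04,0,0,0,0.055],[0,0,-0.04,0,0,0,0.055],[0,0,-0.04,0,0,0,0.055],[-0.04,0,0,0,0,0,0.055],[-0.04,0,0,0,0,0,0.055]]]'
python3 -m inch '[[[-0.04,0,0,0,0,0,0.055],[-0.04,0,0,0,0,0,0.055],[-0.04,0,0,0,0,0,0.055],[-0.04,0,0,0,0,0,0.055],[0,0,0,0,0,0,0.055]]]'
python3 - <<'E'
from h import *
a=cap('scene','s6')['frame'][180:310,230:420];b=cap('top','t6')['frame'][145:315,332:392]
g=lambda a:np.uint8(255*(a/255.)**.6)
o=np.zeros((595,790,3),np.uint8);A=cv2.resize(g(a),None,fx=2.6,fy=2.6);B=cv2.resize(g(b),None,fx=3.5,fy=3.5)
o[:A.shape[0],:A.shape[1]]=A;o[:B.shape[0],500:500+B.shape[1]]=B
cv2.imwrite('pics/crop6.png',o[...,::-1])
E
```

```text
t: 15.5
eef_pos: [638.2, -129.2, 16.1]
ee_rot: [[1.0, -0.01, 0.0], [-0.01, -1.0, -0.0], [0.0, 0.0, -1.0]]
contact_force: [-0.2, -1.1, 0.8]
finger_gap: 55.2
t: 16.0
eef_pos: [637.5, -129.1, 51.0]
ee_rot: [[1.0, -0.01, -0.002], [-0.01, -1.0, 0.0], [-0.002, -0.0, -1.0]]
contact_force: [0.2, -0.3, -0.1]
finger_gap: 54.9
t: 16.5
eef_pos: [557.6, -128.4, 173.0]
ee_rot: [[1.0, -0.009, 0.003], [-0.009, -1.0, -0.001], [0.003, 0.001, -1.0]]
contact_force: [0.7, -0.6, 0.5]
finger_gap: 55.5
t: 17.0
eef_pos: [394.9, -126.6, 171.8]
ee_rot: [[1.0, -0.011, 0.0], [-0.011, -1.0, -0.0], [0.0, 0.0, -1.0]]
contact_force: [0.4, -0.7, -0.1]
finger_gap: 55.2
```

View pics/crop6.png

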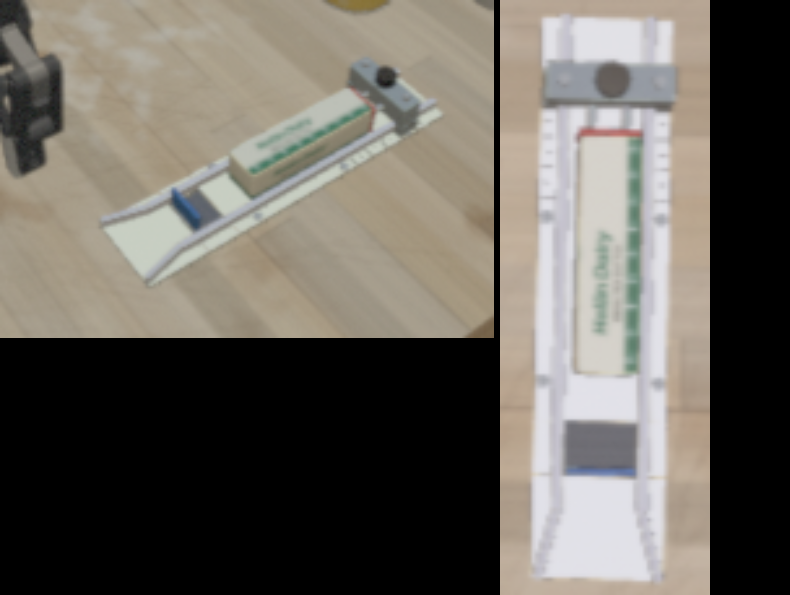

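The stick lies flat between the rails and touches the red plate (top crop, row 133). The flap is upright at row 470 and the gripper is clear. I'll wait about a second, check nothing has shifted, and hand in.

```bash
python3 -m inch '[[[0,0,0,0,0,0,0.055],[0,0,0,0,0,0,0.055],[0,0,0,0,0,0,0.055],[0,0,0,0,0,0,0.055],[0,0,0,0,0,0,0.055]]]' >/dev/null
python3 -m inch '[[[0,0,0,0,0,0,0.055],[0,0,0,0,0,0,0.055],[0,0,0,0,0,0,0.055],[0,0,0,0,0,0,0.055],[0,0,0,0,0,0,0.055]]]' | head -1
python3 - <<'E'
from h import *
d=cap('top','t7')['frame'].astype(int); a=load('t6')['frame'].astype(int); z=load('top0')['frame'].astype(int)
print('channel change t6-t7',abs(d-a)[145:315,332:392].max(), 'bystanders vs start',np.percentile(abs(d-z)[50:190,195:320],[50,99.9,100]))
E
python3 -c "
from plant import ctrl
print(ctrl.finish_job())"
```

```text
t: 18.1
channel change t6-t7 3 bystanders vs start [1. 3. 3.]
the job is handed in; nothing more can be done
None
```

The butter stick is loaded in the channel and the job is handed in. It used about 18 s of the 54 s allowed.

- **Loading:** I gripped the stick across its middle and slid it in from the mouth. It folded the flap down as it passed. I felt the stop plate at about x ≈ 630 mm (gripper position).
- **Pressing the plate:** I pushed until I felt about 9 N, with the flap already upright behind the stick, then let go and backed the gripper clear.
- **Uncertainty:** I worked out the plate travel of roughly 6.5–7.5 mm from the force and the gripper position. The camera could not confirm it, because the gripper hid the plate during the press.
- **Last checks:** The final pictures show the stick flat between the rails and touching the plate, with the flap upright. A second later, the channel area of the top picture had not changed beyond camera noise. The area with the nutmeg, cornflour and cutter ring matched the starting picture. No check failed.

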